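# Lay the puzzle box down and seat it in its cradle

### The job

Tip the big puzzle box that stands on end before the wooden cradle over onto its broad side, towards the cradle (it is too big to grip, but goes over when pushed near its top). Then slide it lying flat between the two rails until it meets the stop; lean on it for a moment with a firm push of about 12 N so that it is seated against the stop's sprung pad, and leave it there, flat and touching the pad; where the stop is clamped is not known and has to be felt. Be gentle: never load the box with more than 25 N, do not shift the stop, and leave everything else on the table where it is.

Things in the scene. Friction and masses are not known exactly. Their poses are not given: they have to be found in the camera images.
- box: closed cardboard puzzle box standing on end, 90 mm thick (own x) x 150 wide (y) x 210 tall (z), 0.4 to 0.8 kg, friction about 0.6; too big to grip. Origin: centre of its underside. Its +x broad face looks to the cradle within 0.1 rad. Pushed near the top of its -x face it leans about its lower +x edge and falls by itself past 23 degrees. It crushes above 25 N
- box_top (a point): centre of the box's top end, 210 mm from its origin along its z. When the box lies on its +x face, z is level and points to the cradle; the underside is then its upright rear end, 90 mm high, to be pushed, and the box's origin is 45 mm up
- cradle: low wooden cradle fixed to the table: two rails 30 mm high, 20 mm thick, the bare table between them. Origin on the table in the middle of the mouth; x points into the cradle along the channel. The rail tips flare from 198 mm apart at x = -5 mm to the channel's 157 mm at x = 43 mm. The box first stands with its centre about 290 mm before the mouth, up to 12 mm off the centreline
- channel (a point): point on the table on the centreline, 43 mm inside the mouth, where the straight channel begins. A wooden stop bar, 47 mm high with two black knobs, is clamped across the channel, and before it its rubber-faced pad on springs, 40 mm high, giving 1 mm per 3 N, 10 mm at most. The pad face is 82 to 122 mm beyond this point, different every time, not measured: feel for it (or see it)
- mug: bystander: white ceramic mug, 80 mm across, 95 mm high, beside the cradle or the box's lane; origin at the centre of its underside
- figure: bystander: small wooden guinea-pig figure on a 75 x 42 mm plinth, about 60 mm high, beside the cradle or the box's lane; origin at the centre of its underside
- bowl: bystander: small white bowl, 92 mm across, 45 mm high, beside a rail of the cradle; origin at the centre of its underside
- glue: bystander: small white glue bottle, 38 mm across, 110 mm high, upright beside the cradle's mouth; origin at the centre of its underside
- spare: bystander: another, slimmer puzzle box standing on end, 65 x 120 x 180 mm high, well off to the side; origin at the centre of its underside
- book: bystander: grey book lying flat, 210 x 148 x 22 mm; origin at the centre of its underside
- pencils: bystander: steel pencil cup, 72 mm across, 100 mm high, pencils stand out to about 170 mm; origin at the centre of its underside
Things that resemble listed ones, but are neither listed nor needed, are in the scene too. What is shaped like the box but red is not meant.

How it is judged (in metres and radians):
On the way, in this order (a step that is already met when the one before it is completed fails the run):
1. the box lies flat on its broad side, top end towards the cradle, still outside or barely in the mouth (angle between box's own z axis and vertical between 1.52 and 1.62 rad and height (world z) of box between 0.041 and 0.049 m and angle between box's own x axis and vertical above 3.05 rad and linear speed of box below 0.02 m/s and angular speed of box below 0.1 rad/s and x of box_top in the frame of cradle above -0.12 m), for 0.2 s.
2. the box, flat between the rails, is pressed against the stop's pad with more than 3 N for 0.3 s (angle between box's own z axis and vertical between 1.52 and 1.62 rad and height (world z) of box between 0.041 and 0.049 m and angle between box's own x axis and vertical above 3.05 rad and z of pad_c0 in the frame of box between 0.205 and 0.218 m and angle between the z axis of box and the x axis of cradle, either way round below 0.05 rad and x of box_top in the frame of cradle above 0.115 m and y of box_top in the frame of cradle between -0.007 and 0.007 m and contact force between box and pad_c0 above 3 N), for 0.3 s.
At the end, for the whole second after the job is handed in: The box lies flat on its broad side in the cradle, at rest, its leading end within 3 mm of the stop's pad, within 7 mm of the channel's centreline and square to it within 0.05 rad (angle between box's own z axis and vertical between 1.52 and 1.62 rad and height (world z) of box between 0.041 and 0.049 m and angle between box's own x axis and vertical above 3.05 rad and z of pad_c0 in the frame of box between 0.205 and 0.218 m and angle between the z axis of box and the x axis of cradle, either way round below 0.05 rad and x of box_top in the frame of cradle above 0.115 m and y of box_top in the frame of cradle between -0.007 and 0.007 m and linear speed of box below 0.02 m/s and angular speed of box below 0.1 rad/s); the robot touches nothing.
It fails at once if the box is loaded by the robot with more than 25 N (contact force between box and the arm above 25 N or contact force between box and the fingers above 25 N).
It fails at once if the box is driven against the cradle or its stop with more than 25 N (contact force between box and cradle above 25 N).
It fails at once if the stop is shifted by more than 4 mm (distance of stop_c0 from where it was at the start of the episode above 0.004 m).
It fails at once if a bystander is shifted by more than 15 mm or knocked over (distance of any of mug, figure, bowl, glue, spare, book, pencils from where it was at the start of the episode above 0.015 m).
It also fails if it takes over 61 s, if anything falls off the work surface, if the arm or the gripper's body presses on something with over 40 N, if the wrist force passes 120 N, or if a joint passes its speed limit or range.

### The arm

A 6-joint arm with a two-finger parallel gripper is mounted at the origin on the work surface. World frame = base frame: x ahead of the robot, y to its left, z up, the work surface at z = 0. Lengths are in m, angles in degrees, forces in N, time in s.
With the tool pointing down it reaches from about 0.35 to 1 m from the base axis. Payload 7.1 kg.
Tool frame: the origin (TCP) lies at the very end of the fingers, on their centre line; the grasp point (between the pads) lies 19 mm behind it (env.hold_point_z is the distance from the TCP to the grasp point, in m); z points along the fingers, y is the line along which they close (so a half turn about z gives the same grasp; the last joint's range is limited). The gripper opens to 85 mm and grips with 20 to 120 N. Pads are 22 mm wide; open, the fingers measure 114 mm over their backs; the gripper's body (76 mm by 85 mm) begins 54 mm behind the grasp point. The pads swing forward as they close: fully open they stand 13 mm farther back than shut.
Start: joints at [-68.698, 24.242, 93.386, -0, 62.372, -1.089], TCP at [0.238, -0.578, 0.231] pointing down, gripper open.
Joint ranges: [-172.04, 172.04], [-51.8, 120.97], [4.93, 147.93], [-75.15, 255.16], [6.16, 154.13], [-145.62, 145.62]. Speed limits (degrees/s): [136.94, 136.94, 172.46, 180, 180, 180].

### API

Orientations are given as [roll, pitch, yaw] about the fixed x, y, z axes, in that order (R = Rz(yaw) Ry(pitch) Rx(roll)).
In Python, from plant import sensors, cams, close_job, env gives the robot as it stands.
- The arm moves only by the shell command python3 -m creep 'ROWS' [OPENING] [FORCE]. ROWS is JSON, one flat list of numbers, 4 for each row, row after row: the shift along the tool's x, y, z in mm, then the turn about the tool's z in degrees. In form: [tx, ty, tz, roll, tx, ty, tz, roll, ...]. A call has exactly 5 rows; each row is the pose to reach, as a shift and turn from the pose commanded when the call began, along the tool's axes at that moment; what a row does not reach only later rows make up. A row lasts 1/8 s, in which the tool goes at most 62.5 mm and 10.7 degrees, less where a joint would pass 70% of its speed; a pose out of reach is approached as far as the arm can. A call with a gripper value outside its range is refused whole. OPENING is the finger opening in mm, from 0 to 85.4, set as the call begins (- or left out, the last holds). The fingers move at their own pace and stop on an object; FORCE is the grip in N (left out, the last holds). Time passes only in rows, so rows that repeat a pose let the fingers close, or fill a call up. It gives the time, the measured TCP pose, the force, the opening and the grip force at its end, in the units of the state.
- sensors.sense(): the state, without advancing time (a new reading comes with each control period).
- cams.camera(name): name is "scene" or "top" or "wrist"; returns a dict with "image" (480x640x3 uint8, red, green, blue), "K" (3x3 intrinsics, pixels), "camera_from_world" (4x4, takes a point from world to camera coordinates). Camera axes: x right, y down, z forward; pixel columns grow to the right and rows downward; lengths in m; the calibration is good to about 2 mm. The wrist camera is an equidistant fisheye: a pixel r from the principal point sees the ray r / f radians off the axis. A picture is of the moment at which its call begins. There is no depth.
- close_job(): hands the job in; it is judged then, once.
The state is a dict: "clock": time; "joint_positions": joint angles; "joint_vel": joint speeds; "joint_torque": joint torques, N m; "position": TCP position; "tool_rot": TCP orientation; "force": force on the tool from outside, world axes, zero at the start; "torque": the same for the moment, N m; "width": finger opening in m; "grip_force": force on a finger pad.
Only numpy, scipy, OpenCV 4.12 (cv2) and the standard library are available. Lean on these libraries where they do the work, as an engineer would, in place of code of your own. Each camera call takes 0.05 s, during which the arm holds its last target. There are 200 camera calls.

## Working session

There is one attempt and no reset: what is moved stays moved. The work goes in short steps, Python scripts to look and compute and a shell command to move; the robot and the scene stay as the last step left them, time stands still between calls to the robot, and variables do not carry over. Pictures are saved under pics/ and viewed, at most 10 in all, crops included, and the job is handed in when it is done.

```bash
ls; mkdir -p pics; cat > h.py <<'E'
import numpy as np, cv2
from plant import sensors, cams, close_job, env
def shot(n,f):
    c=cams.camera(n); cv2.imwrite('pics/'+f,c['image'][:,:,::-1]); np.savez('pics/'+f+'.npz',**c); return c
def load(f): return dict(np.load('pics/'+f+'.npz'))
def ray(c,u,v,z):
    K=c['K'];T=c['camera_from_world'];R=T[:3,:3];o=-R.T@T[:3,3]
    d=R.T@np.array([(u-K[0,2])/K[0,0],(v-K[1,2])/K[1,1],1]); return o+d*(z-o[2])/d[2]
def proj(c,p):
    T=c['camera_from_world'];q=T[:3,:3]@np.array(p)+T[:3,3];q=c['K']@q;return q[:2]/q[2]
E
python3 - <<'E'
from h import *
for n in('top','scene'):
    c=shot(n,n+'1.png'); T=c['camera_from_world'];print(n,c['K'].round(1).tolist(),(-T[:3,:3].T@T[:3,3]).round(3),T[:3,:3].round(2).tolist())
print(sensors.sense())
E
```

```text
pics
top [[485.3, 0.0, 317.2], [0.0, 485.3, 244.4], [0.0, 0.0, 1.0]] [ 0.375 -0.023  1.651] [[0.0, -1.0, -0.01], [-1.0, -0.0, -0.1], [0.1, 0.01, -1.0]]
scene [[457.4, 0.0, 317.8], [0.0, 457.4, 231.5], [0.0, 0.0, 1.0]] [1.212 0.673 0.759] [[-0.69, 0.73, -0.02], [0.39, 0.35, -0.85], [-0.61, -0.59, -0.52]]
{'clock': 0.1, 'joint_positions': array([-6.86972414e+01,  2.42786765e+01,  9.34281779e+01, -1.58333239e-03,
        6.23709167e+01, -1.08643650e+00]), 'joint_vel': array([-0.00707404, -0.02075332, -0.17754794, -0.0168831 , -0.03918012,
        0.1389565 ]), 'joint_torque': array([-5.49929518e-04, -5.58426511e+01, -2.82443744e+01, -1.07474102e-04,
        2.95607962e-03, -2.44773571e-05]), 'position': array([ 0.23791889, -0.57740823,  0.2306307 ]), 'tool_rot': array([-1.79922216e+02, -7.30662341e-05,  2.23899303e+01]), 'force': array([-0.12101405,  0.09314578, -0.22268374]), 'torque': array([-0.00397603, -0.00112437, -0.01900265]), 'grip_force': 0.0, 'width': 0.08573293592223372}
```

View pics/top1.png

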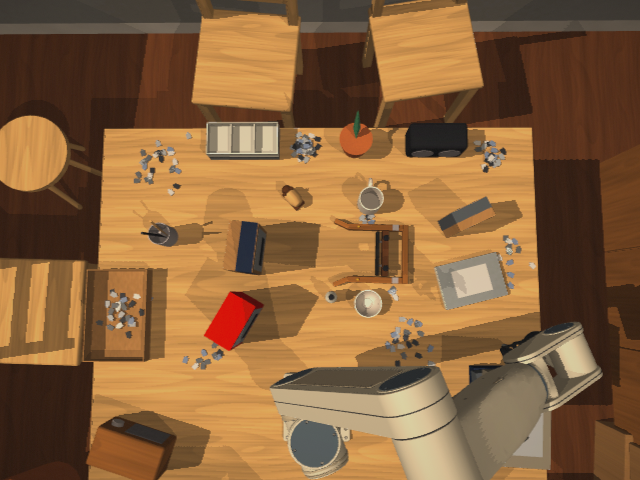

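View pics/scene1.png

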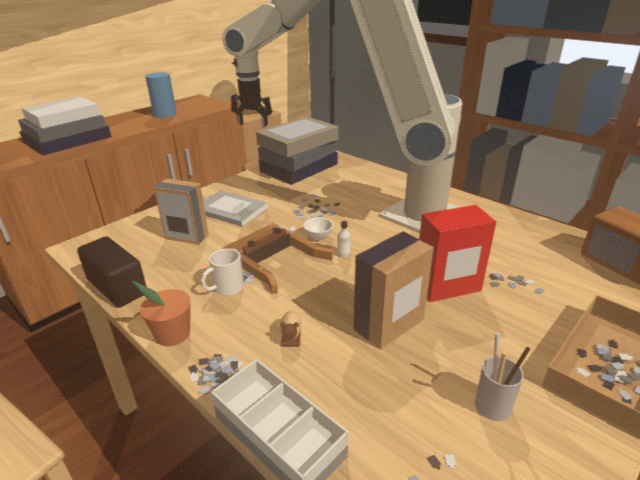

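The scene holds three upright boxes:
- Brown and black box at top (247,248), in front of the cradle at (375,252). This is the one meant.
- Red box at (234,320), the excluded lookalike.
- Slim box at (467,215), the spare.

I'll confirm with an enlarged crop.

```bash
python3 - <<'E'
from h import *
im=cv2.imread('pics/top1.png'); cv2.imwrite('pics/crop1.png',cv2.resize(im[185:325,215:425],None,fx=3.8,fy=3.8,interpolation=cv2.INTER_CUBIC))
E
```

```text
(no output)
```

View pics/crop1.png

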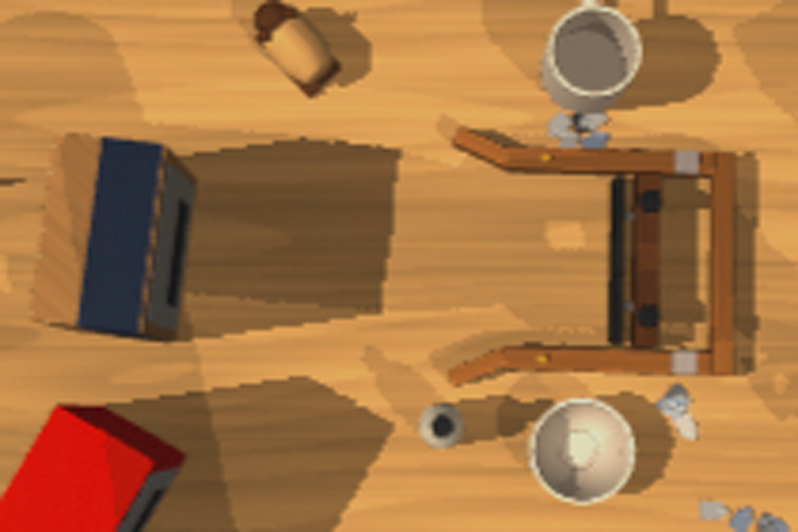

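The crop shows the brown and navy box. Its top face spans (68,135), (163,145), (140,338) and (32,320), and its grey +x face looks at the cradle. That matches the description, and the red box is separate. The cradle rails lie at crop y≈172 and 348, and the black pad face is at x≈611.

```bash
python3 - <<'E'
from h import *
c=load('top1.png')
def P(x,y,z): return ray(c,215+x/3.8-.37,185+y/3.8-.37,z)[:2]
pr=lambda n,a:print(n,np.round(a,4).tolist())
for q in [(68,135),(163,145),(140,338),(32,320)]: pr('top',P(*q,.21))
for q in [(195,180),(180,340)]: pr('bot',P(*q,0))
for n,q in dict(tipU=(455,130),kinkU=(510,170),endU=(700,174),tipL=(452,384),kinkL=(510,348),endL=(700,350),outU0=(515,148),outU1=(715,153),outL1=(715,373)).items(): pr(n,P(*q,.03))
for q in [(611,178),(611,342)]: pr('pad',P(*q,.04))
pr('mug',P(592,50,.095));pr('glue',P(442,425,.11));pr('bowl',P(582,450,.045));pr('fig',P(300,50,.05));pr('red',P(185,455,.21))
s=load('scene1.png')
for n,u,v,z in [('b',356,331,0),('b',380,344,0),('b',425,313,0),('t',432,247,.21),('t',357,249,.21),('t',407,232,.21)]: pr(n,ray(s,u,v,z)[:2])
E
```

```text
top [0.5888, 0.2501]
top [0.5808, 0.1747]
top [0.4285, 0.1906]
top [0.4424, 0.2756]
bot [0.5789, 0.1742]
bot [0.4346, 0.1859]
tipU [0.6201, -0.0599]
kinkU [0.5843, -0.1086]
endU [0.5808, -0.2764]
tipL [0.3954, -0.057]
kinkL [0.427, -0.1079]
endL [0.4255, -0.2742]
outU0 [0.604, -0.1131]
outU1 [0.5996, -0.2899]
outL1 [0.4055, -0.287]
pad [0.576, -0.1967]
pad [0.432, -0.1953]
mug [0.6793, -0.1756]
glue [0.3605, -0.047]
bowl [0.3386, -0.1689]
fig [0.6882, 0.077]
red [0.3378, 0.1542]
b [0.5835, 0.1825]
b [0.5791, 0.249]
b [0.4212, 0.2674]
t [0.4474, 0.2759]
t [0.5619, 0.1604]
t [0.4312, 0.2006]
```

```bash
cat >> h.py <<'E'
def to(x,y,z,yaw):
    s=sensors.sense(); p=s['position']; r=s['tool_rot']; a=np.radians(r[2])
    d=np.array([x,y,z])-p; tx=d[0]*np.cos(a)+d[1]*np.sin(a); ty=d[0]*np.sin(a)-d[1]*np.cos(a)
    print('t',round(s['clock'],2),'pos',p.round(4),'rot',r.round(2),'F',s['force'].round(2),'| go',np.round([tx*1e3,ty*1e3,-d[2]*1e3,-(yaw-r[2])],1))
E
python3 -m creep '[0,0,-60,-10, 20,-24,-80,-20, 58,-70,-80,-30, 96,-116,-80,-40, 134,-162,-80,-50]' 85
python3 -c "from h import *;to(.52,.333,.31,84)"
```

```text
clock: 0.72
position: [0.3003, -0.3751, 0.311]
tool_rot: [-180.0, -0.0, 72.7]
force: [0.8, -0.2, 0.1]
width: 0.085
grip_force: 0.0
t 0.72 pos [ 0.3003 -0.3751  0.311 ] rot [-1.7999e+02 -2.0000e-02  7.2680e+01] F [ 0.83 -0.2   0.14] | go [741.4  -1.1   1.  -11.3]
```

```bash

python3 -m creep '[60,0,0,-3, 120,0,0,-6, 180,0,0,-9, 240,0,0,-11, 300,0,0,-11]' >/dev/null
python3 -c "from h import *;to(.52,.333,.31,84)"
```

```text
t 1.35 pos [ 0.3911 -0.0892  0.3114] rot [179.98   0.    83.4 ] F [ 0.08 -0.2   1.03] | go [434.2  79.5   1.4  -0.6]
```

```bash

python3 -m creep '[60,12,0,0, 120,24,0,0, 180,36,0,0, 240,48,0,0, 300,60,0,0]' >/dev/null
python3 -m creep '[60,8,0,0, 120,18,0,0, 134,20,50,0, 134,20,100,0, 134,20,133,0]' >/dev/null
python3 -c "from h import *;to(.52,.333,.178,84)
shot('scene','s2.png');shot('wrist','w2.png')"
```

```text
t 2.6 pos [0.519  0.3305 0.1753] rot [-1.7984e+02  1.3000e-01  8.3440e+01] F [ 0.81  0.31 -0.35] | go [ 2.6  0.7 -2.7 -0.6]
```

View pics/s2.png

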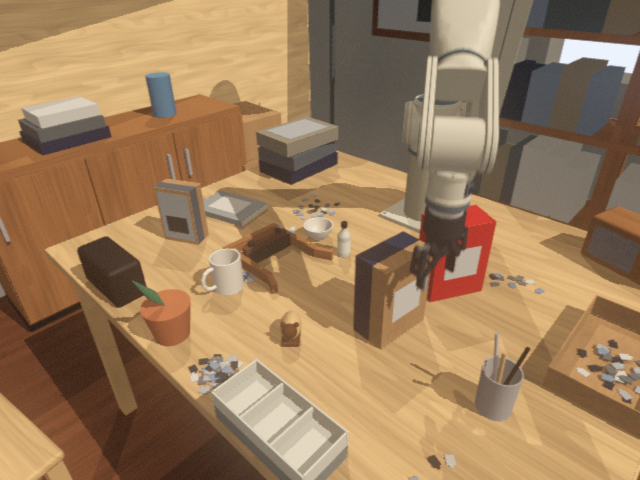

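The gripper is behind the box, with its fingers around (440,255) and level with the upper face. Next I push gently.

```bash

python3 -m creep '[-10,0,0,0, -20,0,0,0, -30,0,0,0, -38,0,0,0, -45,0,0,0]' |egrep 'posi|force'
python3 -m creep '[-5,0,0,0, -10,0,0,0, -15,0,0,0, -20,0,0,0, -25,0,0,0]' |egrep 'posi|force'
python3 -m creep '[-5,0,0,0, -10,0,0,0, -15,0,0,0, -20,0,0,0, -25,0,0,0]' |egrep 'posi|force'
```

```text
position: [0.5154, 0.2855, 0.1788]
force: [-0.1, -0.1, 0.6]
grip_force: 0.0
position: [0.5124, 0.261, 0.1784]
force: [0.1, 1.0, 1.3]
grip_force: 1.0
position: [0.5094, 0.236, 0.1783]
force: [0.4, 1.6, 1.1]
grip_force: 0.6
```

```bash

python3 -m creep '[-5,0,0,0, -10,0,0,0, -15,0,0,0, -20,0,0,0, -25,0,0,0]' |egrep 'posi|force'
python3 -c "from h import *;to(.507,.19,.178,84)
c=load('scene1.png');shot('scene','s3.png')"
```

```text
position: [0.5065, 0.2112, 0.1783]
force: [-0.2, 0.4, -0.1]
grip_force: 0.1
t 5.2 pos [0.5065 0.2112 0.1783] rot [-1.7999e+02  1.0000e-02  8.3390e+01] F [-0.2   0.4  -0.09] | go [-21.    2.9   0.3  -0.6]
```

```bash

python3 -m creep '[-4,0,0,0, -8,0,0,0, -12,0,0,0, -16,0,0,0, -18,0,0,0]' |egrep 'posi|force'
python3 -m creep '[0,0,0,0, 0,0,0,0, 20,0,0,0, 50,0,0,0, 90,0,0,0]' |egrep 'posi|force'
python3 -c "from h import *;to(.507,.25,.178,84)
shot('top','t4.png');shot('scene','s4.png')
im=cv2.imread('pics/t4.png');a=cv2.resize(im[185:325,215:425],None,fx=3.8,fy=3.8,interpolation=cv2.INTER_CUBIC);cv2.imwrite('pics/t4c.png',a)"
```

```text
position: [0.5045, 0.1935, 0.1783]
force: [-0.1, 1.2, 0.7]
grip_force: 0.0
position: [0.5152, 0.2848, 0.1784]
force: [0.2, -0.5, 0.0]
grip_force: 0.0
t 6.5 pos [0.5152 0.2848 0.1784] rot [ 1.7999e+02 -2.0000e-02  8.3350e+01] F [ 0.17 -0.48  0.01] | go [-35.5  -4.1   0.4  -0.7]
```

View pics/t4c.png

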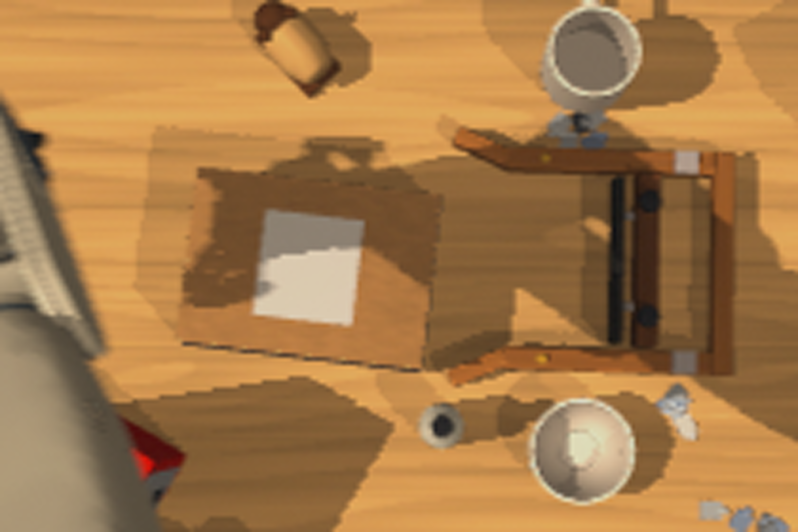

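The box lies flat. The corners of its upper face in the crop are about (200,168), (442,194), (422,370) and (182,343). It is skewed and its front end sits towards the lower flare tip.

```bash
python3 - <<'E'
from h import *
c=load('t4.png')
def P(x,y,z): return ray(c,215+x/3.8-.37,185+y/3.8-.37,z)[:2]
q=[P(*a,.09) for a in [(200,168),(442,194),(422,370),(182,343)]]
print(np.round(q,4).tolist())
r=(q[0]+q[3])/2;f=(q[1]+q[2])/2
print('rear',r,'front',f,np.linalg.norm(r-f),'heading dx/dy',(f-r)[0]/(f-r)[1], (q[2]-q[3])/np.linalg.norm(q[2]-q[3]),(q[1]-q[0])/np.linalg.norm(q[1]-q[0]),'line x at rear/front',.5055+.018*(r[1]+.1),.5055+.018*(f[1]+.1))
E
```

```text
[[0.5782, 0.1593], [0.5559, -0.0474], [0.4064, -0.0305], [0.4288, 0.1727]]
rear [0.50347144 0.16600372] front [ 0.48116116 -0.03895348] 0.20616789727956308 heading dx/dy 0.10885334525250168 [-0.10959419 -0.99397641] [-0.10685694 -0.99427441] line x at rear/front 0.5102880670082327 0.5065988374263054
```

```bash

python3 -m creep '[0,0,-60,0, -40,-16,-100,0, -95,-38,-100,0, -150,-60,-100,0, -205,-83,-100,0]' 0 |egrep 'posi|force'
python3 -m creep '[-54,-22,0,0, -64,-26,0,0, -64,-26,40,0, -64,-26,90,0, -64,-26,110,0]' |egrep 'posi|force'
python3 -c "from h import *;to(.375,.03,.035,85)
shot('scene','s5.png')"
```

```text
position: [0.4079, 0.0881, 0.2785]
force: [0.4, -1.4, 0.2]
grip_force: 0.0
position: [0.3749, 0.0291, 0.1663]
force: [0.1, 0.2, 0.1]
grip_force: 0.0
t 7.85 pos [0.3749 0.0291 0.1663] rot [-1.7984e+02  1.0000e-02  8.3410e+01] F [0.15 0.23 0.09] | go [  1.   -0.  131.3  -1.6]
```

View pics/s5.png

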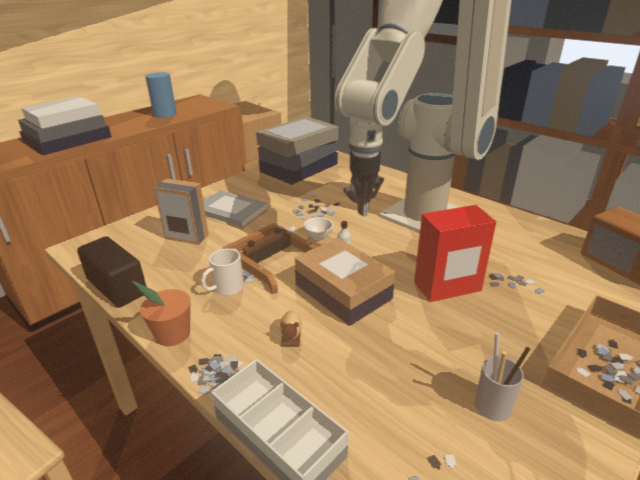

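The box is lying flat at (345,275), and the closed gripper hangs clear beside it at (365,205). I'll lower it and nudge the front of the box sideways.

```bash

python3 -m creep '[0,0,50,0, 0,0,90,0, 0,0,120,0, 0,0,131,0, 0,0,131,0]' |egrep 'posi|force'
python3 -m creep '[0,5,0,0, 0,10,0,0, 0,14,0,0, 0,17,0,0, 0,20,0,0]' |egrep 'posi|force'
python3 -m creep '[0,3,0,0, 0,6,0,0, 0,9,0,0, 1,12,0,0, 1,14,0,0]' |egrep 'posi|force'
python3 -c "from h import *
shot('scene','s6.png');shot('top','t6.png')"
```

```text
position: [0.3761, 0.0288, 0.0373]
force: [-0.5, 0.1, -0.7]
grip_force: 0.0
position: [0.395, 0.026, 0.0381]
force: [-4.7, -0.4, 3.7]
grip_force: 0.0
position: [0.4092, 0.0254, 0.0381]
force: [-5.5, 0.1, 3.7]
grip_force: 0.0
```

```bash
python3 -c "
from h import *
im=cv2.imread('pics/t6.png');a=cv2.resize(im[185:325,215:425],None,fx=3.8,fy=3.8,interpolation=cv2.INTER_CUBIC)
cv2.imwrite('pics/t6c.png',a)"
```

```text
(no output)
```

View pics/t6c.png

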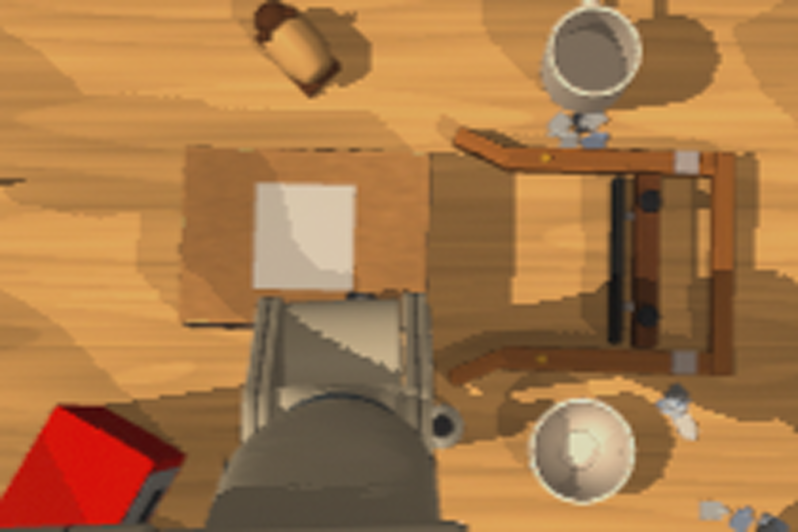

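The box is now nearly square to the cradle. Its upper edge runs from (188,146) to (430,152) in the crop and its rear lower corner is at (181,323).

```bash
python3 - <<'E'
from h import *
c=load('t6.png')
def P(x,y,z): return ray(c,215+x/3.8-.37,185+y/3.8-.37,z)[:2]
q=[P(*a,.09) for a in [(188,146),(430,152),(181,323)]]
print(np.round(q,4).tolist()); d=q[1]-q[0]; d/=np.linalg.norm(d)
n=np.array([d[1],-d[0]]); print(d)
for p in q[:2]:
    m=p+.075*n; print(m,'line',.5055+.018*(m[1]+.1))
E
python3 -m creep '[0,-10,0,0, 0,-25,-10,0, 0,-30,-60,0, 0,-30,-115,0, 0,-30,-150,0]' |egrep 'posi|force'
python3 -c "from h import *;to(.514,.26,.19,89)"
```

```text
[[0.5971, 0.1698], [0.592, -0.0372], [0.4457, 0.1738]]
[-0.02460188 -0.99969733]
[0.5221392  0.17164291] line 0.5103895723089005
[ 0.51704486 -0.03536549] line 0.5066634211880917
position: [0.3795, 0.0292, 0.19]
force: [0.6, 1.2, -0.7]
grip_force: 0.0
t 10.5 pos [0.3795 0.0292 0.19  ] rot [ 1.7982e+02 -3.0000e-02  8.3410e+01] F [ 0.56  1.16 -0.71] | go [244.7 107.1   0.   -5.6]
```

```bash

python3 -m creep '[10,6,-40,-5.6, 60,35,-40,-5.6, 110,64,-40,-5.6, 160,93,-40,-5.6, 206,120,-40,-5.6]' 85 |egrep 'posi|force'
python3 -c "from h import *;to(.522,.22,.03,89)"
```

```text
position: [0.5228, 0.2215, 0.2279]
force: [0.6, -0.8, 1.2]
grip_force: 0.0
t 11.12 pos [0.5228 0.2215 0.2279] rot [ 1.7996e+02 -1.0000e-02  8.9030e+01] F [ 0.59 -0.76  1.24] | go [ -1.5  -0.7 197.9   0. ]
```

```bash

python3 -m creep '[0,0,60,0, 0,0,120,0, 0,0,170,0, 0,0,190,0, 0,0,195,0]' |egrep 'posi|force'
python3 -m creep '[-8,0,0,0, -16,0,0,0, -24,0,0,0, -30,0,0,0, -36,0,0,0]' |egrep 'posi|force'
python3 -m creep '[-3,0,0,0, -6,0,0,0, -9,0,0,0, -12,0,0,0, -15,0,0,0]' |egrep 'posi|force'
```

```text
position: [0.5223, 0.2198, 0.0323]
force: [-0.7, -0.3, 0.6]
grip_force: 0.0
position: [0.5225, 0.1839, 0.0328]
force: [-0.2, 4.9, 1.3]
grip_force: 0.0
position: [0.5219, 0.1688, 0.0323]
force: [-0.5, 5.5, 2.1]
grip_force: 0.0
```

```bash

python3 -m creep '[-4,-0.8,0,0, -8,-1.6,0,0, -12,-2.4,0,0, -16,-3.2,0,0, -20,-4,0,0]' |egrep 'posi|force'
python3 -m creep '[-4,-0.9,0,0, -8,-1.8,0,0, -12,-2.7,0,0, -16,-3.6,0,0, -20,-4.5,0,0]' |egrep 'posi|force'
python3 -c "
from h import *
c=shot('top','t7.png');im=c['image'][:,:,::-1];a=cv2.resize(im[185:325,215:425],None,fx=3.8,fy=3.8,interpolation=cv2.INTER_CUBIC)
cv2.imwrite('pics/t7c.png',a)"
```

```text
position: [0.5174, 0.1486, 0.0323]
force: [0.5, 4.6, 2.1]
grip_force: 0.0
position: [0.5125, 0.1287, 0.0323]
force: [1.3, 5.1, 0.8]
grip_force: 0.0
```

View pics/t7c.png

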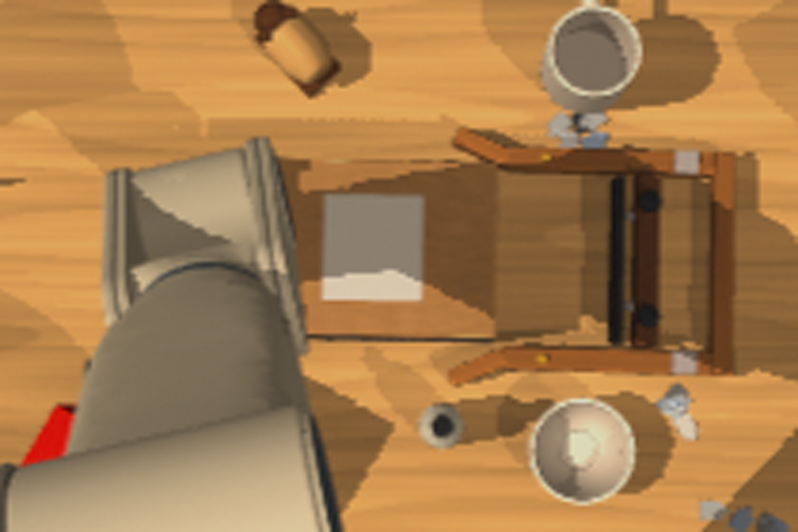

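The box has its front edge at crop x≈497, between y=166 and 338. It is inside the flare, centred within about 2 mm and square, so I'll push straight on.

```bash

for i in 1 2; do :; done
python3 -m creep '[-4,-0.2,0,0, -8,-0.4,0,0, -12,-0.6,0,0, -16,-0.8,0,0, -20,-1,0,0]' |egrep 'posi|force'
python3 -m creep '[-4,-0.2,0,0, -8,-0.4,0,0, -12,-0.4,0,0, -16,-0.4,0,0, -20,-0.4,0,0]' |egrep 'posi|force'
python3 -m creep '[-4,0,0,0, -8,0,0,0, -12,0,0,0, -16,0,0,0, -20,0,0,0]' |egrep 'posi|force'
```

```text
position: [0.5111, 0.1087, 0.0322]
force: [0.5, 3.8, -0.4]
grip_force: 0.0
position: [0.5104, 0.0887, 0.0323]
force: [-0.3, 2.9, -0.8]
grip_force: 0.0
position: [0.5101, 0.0688, 0.0323]
force: [-0.2, 3.7, -0.9]
grip_force: 0.0
```

```bash

python3 -m creep '[-4,0,0,0, -8,0,0,0, -12,0,0,0, -16,0,0,0, -20,0,0,0]' |egrep 'posi|force'
python3 -m creep '[-2,0,0,0, -4,0,0,0, -6,0,0,0, -8,0,0,0, -10,0,0,0]' |egrep 'posi|force'
```

```text
position: [0.5098, 0.0488, 0.0323]
force: [0.5, 3.3, -1.5]
grip_force: 0.0
position: [0.5096, 0.039, 0.0323]
force: [-1.2, 4.0, -0.8]
grip_force: 0.0
```

```bash

for k in a; do :; done
python3 -m creep '[-1,0,0,0, -2,0,0,0, -3,0,0,0, -4,0,0,0, -4,0,0,0]' |egrep 'posi|force'
python3 -m creep '[-1,0,0,0, -2,0,0,0, -3,0,0,0, -4,0,0,0, -4,0,0,0]' |egrep 'posi|force'
```

```text
position: [0.5095, 0.0349, 0.0323]
force: [-0.7, 2.4, -1.4]
grip_force: 0.0
position: [0.5095, 0.0309, 0.0323]
force: [-1.0, 1.7, -0.3]
grip_force: 0.0
```

```bash

python3 -m creep '[-1,0,0,0, -2,0,0,0, -3,0,0,0, -4,0,0,0, -4,0,0,0]' |egrep 'posi|force: \['
python3 -m creep '[-1,0,0,0, -2,0,0,0, -3,0,0,0, -4,0,0,0, -4,0,0,0]' |egrep 'posi|force: \['
```

```text
position: [0.5094, 0.0269, 0.0323]
force: [0.4, 2.6, -0.4]
position: [0.5098, 0.0235, 0.0324]
force: [1.0, 7.4, 0.1]
```

The pad is felt, with the force rising to 7.4 N. I'll lean in slowly to about 12 N.

```bash

python3 -m creep '[-0.5,0,0,0, -1,0,0,0, -1.4,0,0,0, -1.4,0,0,0, -1.4,0,0,0]' |egrep 'posi|force: \['
```

```text
position: [0.51, 0.0225, 0.0326]
force: [2.3, 10.6, -0.2]
```

```bash

python3 -m creep '[-0.4,0,0,0, -0.8,0,0,0, -0.8,0,0,0, -0.8,0,0,0, -0.8,0,0,0]' |egrep 'posi|force: \['
python3 -m creep '[0,0,0,0, 0,0,0,0, 0,0,0,0, 0,0,0,0, 0,0,0,0]' |egrep 'posi|force: \['
```

```text
position: [0.5101, 0.0219, 0.0326]
force: [1.1, 13.1, 0.6]
position: [0.5101, 0.0219, 0.0326]
force: [1.0, 12.9, 2.2]
```

```bash

python3 -m creep '[0.5,0,0,0, 1,0,0,0, 1.5,0,0,0, 2,0,0,0, 2.5,0,0,0]' |egrep 'posi|force: \['
python3 -m creep '[1,0,0,0, 2,0,0,0, 3,0,0,0, 5,0,0,0, 8,0,0,0]' |egrep 'posi|force: \['
python3 -m creep '[20,0,0,0, 40,0,0,0, 50,0,-20,0, 60,0,-70,0, 110,0,-120,0]' |egrep 'posi|force: \['
python3 -c "
from h import *
c=shot('top','t8.png');im=c['image'][:,:,::-1];a=cv2.resize(im[185:325,275:425],None,fx=4,fy=4,interpolation=cv2.INTER_CUBIC)
cv2.imwrite('pics/t8c.png',a);to(.51,.13,.15,89)"
```

```text
position: [0.5096, 0.0232, 0.0325]
force: [1.2, 2.4, 1.3]
position: [0.5094, 0.0314, 0.0323]
force: [0.2, -0.6, 0.2]
position: [0.5111, 0.1351, 0.1477]
force: [0.8, 0.8, -0.9]
t 23.73 pos [0.5148 0.1407 0.1535] rot [179.5   -0.23  88.96] F [2.4  4.43 4.68] | go [-10.8  -4.6   3.5  -0. ]
```

View pics/t8c.png

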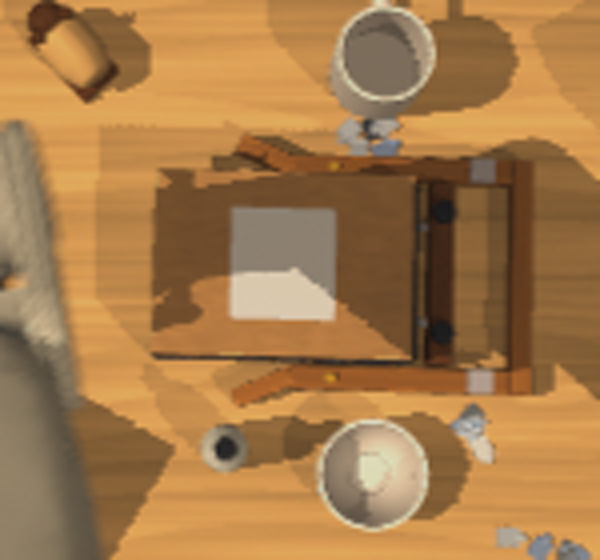

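The box lies flat between the rails, square, with its front edge at crop x≈414 against the pad. The bystanders are where they were, and the gripper is clear. I'll let the arm settle and hand in.

```bash

python3 -m creep '[0,0,0,0, 0,0,0,0, 0,0,0,0, 0,0,0,0, 0,0,0,0]' |egrep 'posi|force: \['
python3 -c "from h import *;print(close_job())"
```

```text
position: [0.5111, 0.1351, 0.146]
force: [0.7, -0.1, 0.3]
the job is handed in; nothing more can be done
None
```

I tipped the box over, slid it between the rails, held it against the stop's pad at about 13 N for roughly a second, and handed the job in at about 24 s with the gripper clear; the final picture shows it flat, square and against the pad, but no verdict came back.

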